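# Find the loose service cover and push it open

### The arm

A 6-joint arm with a two-finger parallel gripper is mounted at the origin on the work surface. World frame = base frame: x ahead of the robot, y to its left, z up, the work surface at z = 0. Lengths are in m, angles in rad, forces in N, time in s.
With the tool pointing down it reaches from about 0.25 to 0.85 m from the base axis. Payload 12.5 kg.
Tool frame: the origin (TCP) lies on the centre line of the jaws, within the pads' length; the fingertips stand 17 mm ahead of it and the grasp point (between the pads) lies 2 mm behind it; z points along the fingers, y is the direction in which the jaws open and shut (so a half turn about z gives the same grasp; the last joint's range is limited). The gripper opens to 93 mm and grips with 3 to 60 N. Pads are 15 mm wide; open, the fingers measure 128 mm over their backs; the gripper's body (75 mm by 188 mm) begins 65 mm behind the grasp point.
Start: joints at [1.234, 0.351, 1.652, -0, 1.139, -0.085], TCP at [0.137, 0.533, 0.236] pointing down, gripper open.
Joint ranges: [-2.75, 2.75], [-0.79, 2.1], [0.01, 2.65], [-1.57, 4.71], [0.07, 3.14], [-2.87, 2.87]. Speed limits (rad/s): [2.22, 2.22, 2.79, 3.14, 3.14, 3.14].

### API

Orientations are given as a unit quaternion [x, y, z, w].
In Python, from rig import env gives the robot as it stands. The module is installed in compiled form; this text tells all that it offers.
- The arm moves only by the shell command python3 -m jog 'ROWS' [FORCE]. ROWS is JSON, a list of rows, each a list of 5 numbers: the opening, from 0 (shut) to 1 (fully open), then the shift along the tool's x, y, z in units of 30 mm (1.0 is 30 mm), then the turn about the tool's z in rad. In form: [[gripper, tx, ty, tz, roll], ...]. A call has exactly 8 rows; each row is the pose to reach, as a shift and turn from the pose commanded when the call began, along the tool's axes at that moment; what a row does not reach only later rows make up. A row lasts 1/8 s, in which the tool goes at most 62.5 mm and 10.7 degrees, less where a joint would pass 70% of its speed; a pose out of reach is approached as far as the arm can. A call with a gripper value outside its range is refused whole. The fingers move at their own pace and stop on an object; FORCE is the grip in N (left out, the last holds). Time passes only in rows, so rows that repeat a pose let the fingers close, or fill a call up. It gives the time, the measured TCP pose, the force and the opening at its end, in the units of the state.
- env.read_state(): the state, without advancing time (a new reading comes with each control period).
- env.grab_frame(name): name is "side" or "top" or "wrist"; returns (picture, depth): 400x640x3 uint8, blue, green, red; 400x640 float32, m along the optical axis (not along the pixel's ray), 0 where there is no reading.
- env.calibration(name): a dict with "intrinsics" (3x3 intrinsics, pixels), "cam_to_world" (4x4, takes a point from camera to world coordinates); the wrist camera has in their place "hand_eye" (4x4, takes a point from camera to tool coordinates, whose origin is the TCP and whose axes are the flange's). Camera axes: x right, y up, looking along -z (the intrinsics and any distortion apply to the point x, -y, -z); pixel columns grow to the right and rows downward; lengths in m; the calibration is good to about 2 mm. A picture is of the moment at which its call begins: read the wrist's pose just before it. calibration takes no time and is no camera call.
- env.close_job(): hands the job in, once; it reports no verdict.
The state is a dict: "t": time; "q": joint angles; "joint_velocities": joint speeds; "tau": joint torques, N m; "position": TCP position; "ee_rot": TCP orientation; "ft_force": force on the tool from outside, world axes, zero at the start; "ft_torque": the same for the moment, N m; "finger_gap": finger opening in m.
Only numpy, scipy, OpenCV 4.12 (cv2) and the standard library are available. Lean on these libraries where they do the work, as an engineer would, in place of code of your own. Each camera call takes 0.05 s, during which the arm holds its last target. There are 200 camera calls.

### The job

One of the four identical grey covers in the washer's deck has lost its catch: press each gently on its ribbed end until you find the one that rocks, then push that cover fully open so that it stands about upright. Work by pressing and pushing only, never lean hard on the washer, and leave the things standing on the deck and around it where they are.

Things in the scene. Friction and masses are not known exactly. Their poses are not given: they have to be found in the camera images.
- washer: Fixed low white box (base of a plate washer), 200 mm (x) by 560 mm (y), flat deck 80 mm above the bench. Origin on the bench under the middle of its row of four identical grey covers; x points away from the robot (at yaw 0), y left along the row. Deck: 250 mm right to 310 mm left of the origin; a keypad console 30 mm high stands on its left end (y 233 to 303 mm).
- bay_a (a point): Centre of the leftmost cover, level with the deck top; fixed, axes as the washer's. Cover: plate 84 (x) by 70 (y) by 6 mm, flush with the deck in an opening 88 by 74 mm; axle along y through its middle, 3 mm below the deck. Three thin dark ribs mark its near (-x) end, 30 mm from the middle: press there. Only that half can sink; the far half then rises. Covers still caught are firm.
- bay_b (a point): Centre of the second from left cover, level with the deck top; fixed, axes as the washer's. Same cover. The loose one, whichever it is, tips under about 3 N on the ribs; the bay below is empty to 60 mm below the deck. It is balanced, and its stiff axle keeps it at any angle where it is left.
- bay_c (a point): Centre of the third from left cover, level with the deck top; fixed, axes as the washer's. Same cover. Once tipped, the raised far half of the loose one can be pushed from behind, towards the ribbed side (3 to 10 N), to stand it up.
- bay_d (a point): Centre of the rightmost cover, level with the deck top; fixed, axes as the washer's. Same cover.
- cover_a (a joint): Tilt of the cover at bay_a in rad: 0 flush and closed, growing as the ribbed near half sinks; 1.45 is its stop, fully open, standing almost upright with its far edge 39 mm above the deck.
- cover_b (a joint): Tilt of the cover at bay_b in rad: 0 flush and closed, growing as the ribbed near half sinks; 1.45 is its stop, fully open, standing almost upright with its far edge 39 mm above the deck.
- cover_c (a joint): Tilt of the cover at bay_c in rad: 0 flush and closed, growing as the ribbed near half sinks; 1.45 is its stop, fully open, standing almost upright with its far edge 39 mm above the deck.
- cover_d (a joint): Tilt of the cover at bay_d in rad: 0 flush and closed, growing as the ribbed near half sinks; 1.45 is its stop, fully open, standing almost upright with its far edge 39 mm above the deck.
- vial: Small amber capped vial, 22 mm diameter, 42 mm high, standing loose on the deck between the two middle covers. Origin at its underside. To be left alone.
- stopper: Dark rubber stopper, 32 mm diameter, 16 mm high, loose on the near strip of the deck between the third and the fourth cover. Origin at its underside. To be left alone.
- microplate: White microplate, 86 x 128 x 14 mm, loose on the bench right of the washer. Origin at its underside. To be left alone.
- beaker: Glass beaker, 66 mm diameter, 85 mm high, loose on the bench right of the washer. Origin at its underside. To be left alone.
- screwdriver: Screwdriver about 200 mm long, lying on the bench behind the washer. Origin at its underside. To be left alone.
- bottle: White plastic bottle, 66 mm diameter, 150 mm high, loose on the bench left of the washer. Origin at its underside. To be left alone.
- tip_tray: Clear open tray, 90 x 120 x 40 mm, loose on the bench behind the washer. Origin at its underside. To be left alone.

How it is judged:
By the outcome, as a careful person would: the job done as asked, in the order asked, and still so for the second after the job is handed in, with the robot touching nothing.
It also fails if it takes over 61 s, if anything falls off the work surface, if the arm or the gripper's body presses on something with over 40 N, if the wrist force passes 120 N, or if a joint passes its speed limit or range.

## Working session

There is one attempt and no reset: what is moved stays moved. The work goes in short steps, Python scripts to look and compute and a shell command to move; the robot and the scene stay as the last step left them, time stands still between calls to the robot, and variables do not carry over. Pictures are saved under pics/ and viewed, about 8 in all and at most 12, crops included, and the job is handed in when it is done.

```bash
mkdir -p pics; ls; python3 - <<'E'
from rig import env
import cv2,numpy as np
s=env.read_state();print({k:np.round(v,3).tolist() for k,v in s.items()})
for n in("top","side"):
    p,d=env.grab_frame(n);cv2.imwrite(f"pics/{n}0.png",p);np.save(f"pics/{n}0.npy",d)
    c=env.calibration(n);print(n,{k:np.round(v,3).tolist() for k,v in c.items()})
print(env.calibration("wrist"))
E
```

```text
pics
{'t': 0.0, 'q': [1.234, 0.351, 1.652, 0.0, 1.139, -0.085], 'joint_velocities': [-0.002, 0.001, -0.001, 0.002, -0.001, 0.0], 'tau': [-0.0, -49.733, -28.526, 0.07, 0.026, -0.0], 'position': [0.137, 0.532, 0.235], 'ee_rot': [0.126, 0.992, -0.001, -0.0], 'ft_force': [-0.593, 0.485, -0.086], 'ft_torque': [0.06, 0.02, 0.06], 'finger_gap': 0.093}
top {'intrinsics': [[365.824, 0.0, 318.378], [0.0, 365.824, 199.36], [0.0, 0.0, 1.0]], 'cam_to_world': [[0.149, 0.967, -0.207, 0.419], [-0.989, 0.146, -0.028, 0.002], [0.003, 0.209, 0.978, 1.12], [0.0, 0.0, 0.0, 1.0]]}
side {'intrinsics': [[409.272, 0.0, 319.477], [0.0, 409.272, 206.78], [0.0, 0.0, 1.0]], 'cam_to_world': [[0.821, 0.287, -0.493, -0.068], [-0.57, 0.441, -0.693, -0.958], [0.018, 0.85, 0.526, 0.817], [0.0, 0.0, 0.0, 1.0]]}
{'intrinsics': array([[302.63403457,   0.        , 320.26989022],
       [  0.        , 302.63403457, 197.81126342],
       [  0.        ,   0.        ,   1.        ]]), 'hand_eye': array([[ 7.70526921e-04,  9.57321487e-01,  2.89024181e-01,
         8.00862330e-02],
       [ 9.99999483e-01, -9.29620008e-04,  4.13178874e-04,
        -2.81192021e-04],
       [ 6.64227675e-04,  2.89023713e-01, -9.57321708e-01,
        -1.48825192e-01],
       [ 0.00000000e+00,  0.00000000e+00,  0.00000000e+00,
         1.00000000e+00]])}
```

View pics/top0.png

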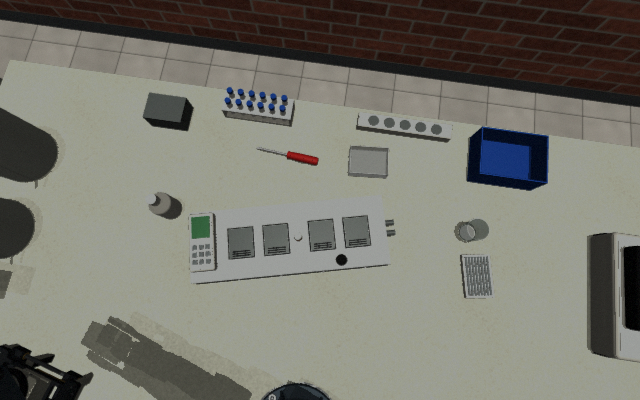

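View pics/side0.png

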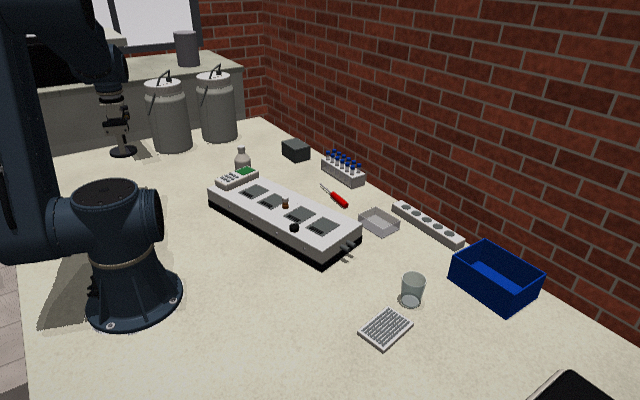

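Top view: washer deck spans about (190,215)–(388,262). The covers are at px (241,242), (276,239), (321,235) and (357,231), with the ribs on the lower (near) side. The vial is at (298,238) and the stopper at (341,259). Next I cast these onto z=0.08.

```bash
cat > h.py <<'E'
import numpy as np,cv2
from rig import env
from scipy.spatial.transform import Rotation as R
def ray(uv,K,T,z):
    uv=np.atleast_2d(uv).astype(float)
    d=np.c_[(uv[:,0]-K[0,2])/K[0,0],-(uv[:,1]-K[1,2])/K[1,1],-np.ones(len(uv))]@T[:3,:3].T
    o=T[:3,3]; return o+d*((z-o[2])/d[:,2])[:,None]
def wristT(s,c):
    T=np.eye(4);T[:3,:3]=R.from_quat(s["ee_rot"]).as_matrix();T[:3,3]=s["position"]
    return T@c["hand_eye"]
E
python3 - <<'E'
from h import *
p=cv2.imread("pics/top0.png");c=env.calibration("top");K,T=c["intrinsics"],c["cam_to_world"]
g=cv2.cvtColor(p,cv2.COLOR_BGR2GRAY)
m=((g<165)*255).astype(np.uint8); m[:205]=0;m[270:]=0;m[:,:222]=0;m[:,375:]=0
cs,_=cv2.findContours(m,cv2.RETR_EXTERNAL,cv2.CHAIN_APPROX_SIMPLE)
C=[]
for k in cs:
    a=cv2.contourArea(k)
    if a<30: continue
    r=cv2.minAreaRect(k);w=ray(cv2.boxPoints(r),K,T,.08)
    print(a,np.round(r[0]),w.mean(0).round(4),np.linalg.norm(np.diff(w,axis=0),axis=1).round(3))
    if a>400:C.append(w.mean(0))
C=np.array(sorted(C,key=lambda v:-v[1]));e=C[0]-C[-1];print("row dir yaw",np.arctan2(-e[0],e[1]),"mid",C.mean(0),np.diff(C,axis=0).round(4))
print("vial",ray([298,238],K,T,.11))
E
```

```text
9728.0 [298. 237.] [0.5237 0.073  0.08  ] [0.44  0.182 0.425]
row dir yaw -0.0 mid [0.52373005 0.07304595 0.08      ] []
vial [[0.5163677  0.07040611 0.11      ]]
```

```bash
python3 - <<'E'
from h import *
p=cv2.imread("pics/top0.png");c=env.calibration("top");K,T=c["intrinsics"],c["cam_to_world"]
g=cv2.cvtColor(p,cv2.COLOR_BGR2GRAY)
print(g[235,222:300:3],g[250,322:350:2])
for th in (110,125,140,150):
    m=((g<th)*255).astype(np.uint8); m[:205]=0;m[270:]=0;m[:,:222]=0;m[:,375:]=0
    cs,_=cv2.findContours(m,cv2.RETR_EXTERNAL,cv2.CHAIN_APPROX_SIMPLE)
    C=[]
    for k in cs:
        a=cv2.contourArea(k)
        if a<30: continue
        r=cv2.minAreaRect(k);w=ray(cv2.boxPoints(r),K,T,.08)
        print(th,a,np.round(r[0]),w.mean(0).round(4),np.linalg.norm(np.diff(w,axis=0),axis=1).round(3))
        if 400<a<1500:C.append(w.mean(0))
    if len(C)==4:
        C=np.array(sorted(C,key=lambda v:-v[1]));e=C[0]-C[-1];print("yaw",np.arctan2(-e[0],e[1]),"mid",C.mean(0))
E
```

```text
[159 156  62  89  92  92  94  92  92  97 100 158 156 158  98  99  96 102
 101  99 102 102  48 157 148 157] [ 93 103 132 157 158 158 157 158 156 160 158 159 159 159]
110 91.0 [341. 260.] [ 0.4777 -0.0567  0.08  ] [0.03  0.029 0.03 ]
110 778.0 [240. 243.] [0.4827 0.2318 0.08  ] [0.076 0.091 0.075]
110 769.0 [276. 239.] [0.5072 0.1346 0.08  ] [0.076 0.089 0.074]
110 763.0 [321. 235.] [0.539  0.0083 0.08  ] [0.076 0.089 0.074]
110 759.0 [356. 231.] [ 0.5635 -0.0885  0.08  ] [0.077 0.089 0.075]
yaw 0.2471520206808412 mid [0.52308603 0.07155396 0.08      ]
125 97.5 [341. 259.] [ 0.4785 -0.0573  0.08  ] [0.032 0.03  0.032]
125 793.5 [240. 242.] [0.4829 0.2319 0.08  ] [0.077 0.09  0.076]
125 786.0 [276. 239.] [0.5074 0.1348 0.08  ] [0.077 0.09  0.076]
125 774.0 [321. 235.] [0.5392 0.0085 0.08  ] [0.076 0.09  0.075]
125 767.0 [356. 231.] [ 0.5636 -0.0883  0.08  ] [0.076 0.09  0.075]
yaw 0.2468908986741085 mid [0.52326822 0.07170627 0.08      ]
140 99.5 [341. 260.] [ 0.4777 -0.0567  0.08  ] [0.034 0.031 0.034]
140 801.0 [241. 242.] [0.4827 0.2315 0.08  ] [0.077 0.091 0.075]
140 793.0 [276. 239.] [0.5069 0.1346 0.08  ] [0.077 0.091 0.076]
140 787.5 [321. 235.] [0.5391 0.0084 0.08  ] [0.077 0.09  0.076]
140 781.0 [356. 231.] [ 0.5634 -0.0889  0.08  ] [0.077 0.09  0.076]
yaw 0.24662662444676042 mid [0.52304465 0.07139405 0.08      ]
150 49.5 [351. 268.] [ 0.4588 -0.0864  0.08  ] [0.132 0.007 0.132]
150 110.0 [341. 259.] [ 0.4791 -0.0565  0.08  ] [0.034 0.033 0.034]
150 819.0 [240. 242.] [0.4838 0.2325 0.08  ] [0.078 0.094 0.077]
150 818.0 [275. 239.] [0.5076 0.1357 0.08  ] [0.079 0.092 0.078]
150 809.5 [321. 234.] [0.5395 0.0091 0.08  ] [0.078 0.091 0.077]
150 809.0 [356. 231.] [ 0.5644 -0.0878  0.08  ] [0.08  0.092 0.078]
yaw 0.2464932120003417 mid [0.52382812 0.07236165 0.08      ]
```

```bash
python3 -m jog '[[0,-1.6,-0.9,0,-0.18],[0,-3.2,-1.8,0,-0.36],[0,-4.8,-2.7,0,-0.5],[0,-6.4,-3.6,0,-0.5],[0,-8,-4.5,0,-0.5],[0,-9.6,-5.5,0,-0.5],[0,-11.2,-6.4,0,-0.5],[0,-12.8,-7.3,0,-0.5]]' 10; python3 -m jog '[[0,0,0,0.5,0],[0,0,0,1,0],[0,0,0,1,0],[0,0,0,1,0],[0,0,0,1,0],[0,0,0,1,0],[0,0,0,1,0],[0,0,0,1,0]]'
python3 - <<'E'
from h import *
s=env.read_state();p,d=env.grab_frame("wrist");cv2.imwrite("pics/w1.png",p)
print(s["position"],R.from_quat(s["ee_rot"]).as_matrix().round(3),s["q"].round(2),s["finger_gap"],s["ft_force"])
E
```

```text
t: 1.1
position: [0.4553, 0.2233, 0.2355]
ee_rot: [-0.124, 0.992, -0.0, -0.0]
ft_force: [0.3, 1.2, 0.8]
finger_gap: 0.0179
t: 2.1
position: [0.4543, 0.2249, 0.2057]
ee_rot: [-0.124, 0.992, -0.0, 0.0]
ft_force: [-0.7, 0.2, -0.8]
finger_gap: 0.0005
[0.45434871 0.22489814 0.20569157] [[-0.969 -0.246  0.   ]
 [-0.246  0.969  0.   ]
 [-0.    -0.    -1.   ]] [ 0.37  0.31  1.79 -0.    1.04 -1.45] 0.0004677087732627045 [-0.67956147  0.21398371 -0.80942343]
```

View pics/w1.png

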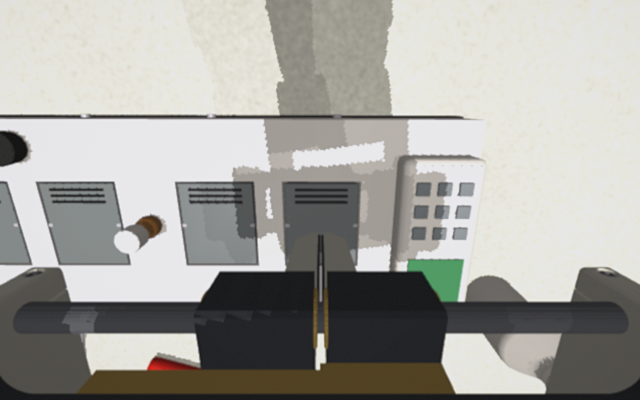

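Wrist view: cover a has its near edge at (283–360,182) with ribs at (321,190), and cover b its near edge at (176–253,182). The vial is at about (150,225) and the console to the right. I'll check alignment, then come down near the deck.

```bash
python3 - <<'E'
from h import *
s=env.read_state();c=env.calibration("wrist");T=wristT(s,c)
w=ray([[283,182],[360,182],[321,190],[214,190],[176,182]],c["intrinsics"],T,.08)
M=R.from_quat(s["ee_rot"]).as_matrix()
print(w.round(4),((w-s["position"])@M/.03).round(2))
E
python3 -m jog '[[0,0,0,1,0],[0,0,0,2,0],[0,0,0,3,0],[0,0,0,3.4,0],[0,0,0,3.4,0],[0,0,0,3.4,0],[0,0,0,3.4,0],[0,0,0,3.4,0]]'
```

```text
[[0.4505 0.1874 0.08  ]
 [0.4328 0.257  0.08  ]
 [0.4493 0.2236 0.08  ]
 [0.4741 0.1262 0.08  ]
 [0.4751 0.0906 0.08  ]] [[ 0.43 -1.18  4.19]
 [ 0.43  1.21  4.19]
 [ 0.17  0.    4.19]
 [ 0.17 -3.35  4.19]
 [ 0.43 -4.51  4.19]]
t: 3.15
position: [0.4546, 0.225, 0.1042]
ee_rot: [-0.124, 0.992, 0.0, 0.0]
ft_force: [-0.1, 0.2, -1.0]
finger_gap: 0.0001
```

```bash
python3 -m jog '[[0,0,0,0.1,0],[0,0,0,0.17,0],[0,0,0,0.2,0],[0,0,0,0.22,0],[0,0,0,0.24,0],[0,0,0,0.26,0],[0,0,0,0.26,0],[0,0,0,0.26,0]]'
```

```text
t: 4.15
position: [0.4542, 0.2248, 0.0958]
ee_rot: [-0.124, 0.992, -0.0, -0.0]
ft_force: [-3.2, -1.0, 3.4]
finger_gap: 0.0005
```

```bash
python3 -m jog '[[0,0,0,0.02,0],[0,0,0,0.04,0],[0,0,0,0.05,0],[0,0,0,0.05,0],[0,0,0,0.05,0],[0,0,0,0.05,0],[0,0,0,0.05,0],[0,0,0,0.05,0]]'
```

```text
t: 5.15
position: [0.4543, 0.2249, 0.0943]
ee_rot: [-0.124, 0.992, -0.0, -0.0]
ft_force: [-2.4, -0.8, 3.3]
finger_gap: 0.0004
```

```bash
python3 -m jog '[[0,0,0,0.04,0],[0,0,0,0.07,0],[0,0,0,0.1,0],[0,0,0,0.1,0],[0,0,0,0.1,0],[0,0,0,0.1,0],[0,0,0,0.1,0],[0,0,0,0.1,0]]'
```

```text
t: 6.15
position: [0.4544, 0.2249, 0.0914]
ee_rot: [-0.124, 0.992, 0.0, 0.0]
ft_force: [-2.0, -0.4, 2.0]
finger_gap: 0.0007
```

Cover a yields: it sank 5.6 mm at about 2–3 N, so it is the loose one. I'll tip it further, staying clear of the console and vial.

```bash
python3 -m jog '[[0,0,0,0.1,0],[0,0,0,0.2,0],[0,0,0,0.3,0],[0,0,0,0.4,0],[0,0,0,0.5,0],[0,0,0,0.6,0],[0,0,0,0.65,0],[0,0,0,0.65,0]]'
```

```text
t: 7.15
position: [0.4541, 0.2248, 0.0715]
ee_rot: [-0.124, 0.992, -0.0, -0.0]
ft_force: [-1.2, 0.0, 1.2]
finger_gap: 0.0005
```

```bash
python3 -m jog '[[0,0,0,-0.5,0],[0,0,0,-1,0],[0,0,0,-1.5,0],[0,0,0,-2,0],[0,0,0,-2.7,0],[0,0,0,-3.4,0],[0,0,0,-3.4,0],[0,0,0,-3.4,0]]'
python3 -m jog '[[0,-1,0,0,0],[0,-2,0,0,0],[0,-3.3,0,0,0],[0,-3.3,0,0,0],[0,-3.3,0,0,0],[0,-3.3,0,0,0],[0,-3.3,0,0,0],[0,-3.3,0,0,0]]'
python3 - <<'E'
from h import *
s=env.read_state();p,d=env.grab_frame("wrist");cv2.imwrite("pics/w2.png",p)
E
```

```text
t: 8.15
position: [0.454, 0.2248, 0.1734]
ee_rot: [-0.124, 0.992, -0.0, -0.0]
ft_force: [-0.2, -0.8, 0.0]
finger_gap: 0.0005
t: 9.15
position: [0.5501, 0.2492, 0.174]
ee_rot: [-0.124, 0.992, 0.0, 0.0]
ft_force: [-0.2, 0.0, 0.1]
finger_gap: 0.0003
```

View pics/w2.png

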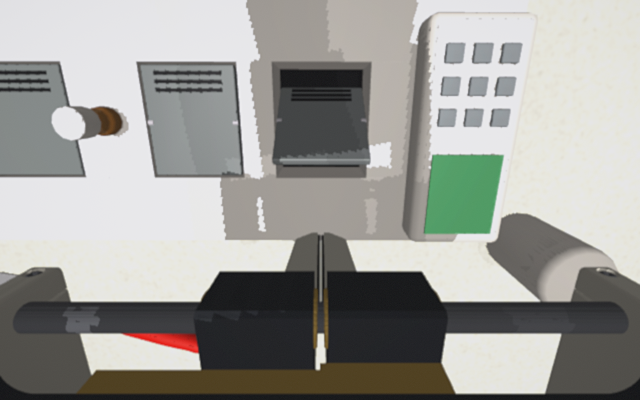

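The cover is tilted by roughly 0.8 rad: its raised far edge is at (320,160) and the open bay shows at (320,78). The finger is behind it, clear of the console. I'll descend behind it and push.

```bash
python3 -m jog '[[0,0,0,0.5,0],[0,0,0,1,0],[0,0,0,1.5,0],[0,0,0,2,0],[0,0,0,2.15,0],[0,0,0,2.15,0],[0,0,0,2.15,0],[0,0,0,2.15,0]]'; python3 -m jog '[[0,0.4,0,0,0],[0,0.7,0,0,0],[0,0.9,0,0,0],[0,1.05,0,0,0],[0,1.2,0,0,0],[0,1.3,0,0,0],[0,1.4,0,0,0],[0,1.4,0,0,0]]'
```

```text
t: 10.2
position: [0.5505, 0.2493, 0.1098]
ee_rot: [-0.124, 0.992, 0.0, 0.0]
ft_force: [-0.3, 0.4, 0.4]
finger_gap: 0.0005
t: 11.2
position: [0.5103, 0.2391, 0.11]
ee_rot: [-0.124, 0.992, 0.0, 0.001]
ft_force: [3.5, 1.6, 2.6]
finger_gap: 0.0004
```

```bash
python3 -m jog '[[0,0.04,0,0,0],[0,0.08,0,0,0],[0,0.12,0,0,0],[0,0.16,0,0,0],[0,0.2,0,0,0],[0,0.2,0,0,0],[0,0.2,0,0,0],[0,0.2,0,0,0]]'
```

```text
t: 12.2
position: [0.5035, 0.2374, 0.1091]
ee_rot: [-0.124, 0.992, -0.0, -0.0]
ft_force: [1.6, -0.1, 1.7]
finger_gap: 0.0007
```

```bash
python3 -m jog '[[0,0.03,0,0,0],[0,0.06,0,0,0],[0,0.09,0,0,0],[0,0.12,0,0,0],[0,0.15,0,0,0],[0,0.15,0,0,0],[0,0.15,0,0,0],[0,0.15,0,0,0]]'
```

```text
t: 13.2
position: [0.5, 0.2365, 0.1095]
ee_rot: [-0.124, 0.992, 0.0, 0.001]
ft_force: [4.5, 1.1, 0.7]
finger_gap: 0.0005
```

```bash
python3 -m jog '[[0,0.02,0,0,0],[0,0.04,0,0,0],[0,0.06,0,0,0],[0,0.07,0,0,0],[0,0.07,0,0,0],[0,0.07,0,0,0],[0,0.07,0,0,0],[0,0.07,0,0,0]]'
```

```text
t: 14.2
position: [0.4997, 0.2364, 0.1097]
ee_rot: [-0.124, 0.992, 0.001, 0.003]
ft_force: [15.0, 4.0, -7.6]
finger_gap: 0.0004
```

The force jumped to 15 N with no motion, so the cover is at its stop. I'll back off, rise and look.

```bash
python3 -m jog '[[0,-0.1,0,0,0],[0,-0.4,0,0,0],[0,-0.8,0,0,0],[0,-1.2,0,0,0],[0,-1.6,0,0,0],[0,-1.7,0,0,0],[0,-1.7,0,0,0],[0,-1.7,0,0,0]]';python3 -m jog '[[0,0,0,-0.6,0],[0,0,0,-1.2,0],[0,0,0,-1.8,0],[0,0,0,-2.4,0],[0,0,0,-3,0],[0,0,0,-3.6,0],[0,0,0,-4,0],[0,0,0,-4,0]]'
python3 - <<'E'
from h import *
p,d=env.grab_frame("wrist");q,_=env.grab_frame("side");t,_=env.grab_frame("top")
z=lambda i,x,y,w,h:cv2.resize(i[y:y+h,x:x+w],(400,300),interpolation=cv2.INTER_CUBIC)
cv2.imwrite("pics/w3.png",np.vstack([cv2.resize(p,(800,300))[:,:],np.hstack([z(q,200,150,160,120),z(t,190,200,200,150)])]))
E
```

```text
t: 15.2
position: [0.5465, 0.2482, 0.1093]
ee_rot: [-0.124, 0.992, -0.0, -0.0]
ft_force: [0.2, -1.1, -0.4]
finger_gap: 0.0006
t: 16.2
position: [0.5471, 0.2484, 0.2302]
ee_rot: [-0.124, 0.992, 0.0, 0.001]
ft_force: [-0.0, 0.1, 0.1]
finger_gap: 0.0009
```

View pics/w3.png

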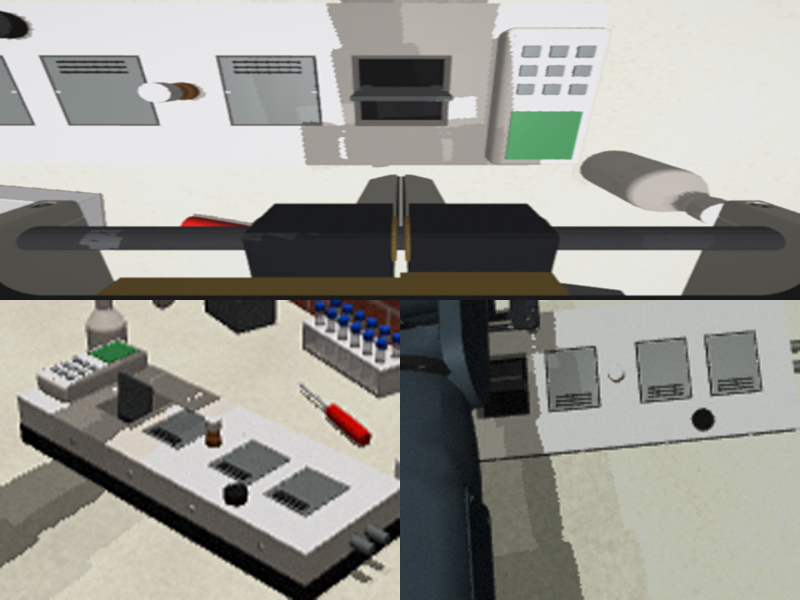

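The wrist and side views show cover a upright: its edge is seen end-on at (400,95), and the plate stands at (135,395). The vial, stopper, bottle and screwdriver are undisturbed, and the finger is clear. I'm handing in.

```bash
python3 -c "
from rig import env
s=env.read_state();print(s['t'],s['ft_force'].round(1));print(env.close_job())"
```

```text
16.35 [-1.   0.5 -0.4]
the job is handed in; nothing more can be done
None
```

The loose cover was the leftmost one, cover_a, and it now stands about upright; the job was handed in at 16.35 s of the 61 s allowed.

- **Finding it:** I pressed the ribs of cover_a first. They sank 5.6 mm under only 2–3 N, so I did not need to press the other three.
- **Opening it:** I tipped it by pressing about 26 mm down, then pushed the raised far half from behind with shut fingers. At the end a further 2 mm command gave no motion and the force rose to about 15 N, which I took as the stop. That was the highest force I read.
- **Last checks:** After backing off, the wrist and side pictures show the cover standing upright on its own. The vial, stopper, bottle and screwdriver look untouched, and the arm was clear with about zero force.
- **Not checked:** I did not measure the cover's final angle; it rests on the force rise and the pictures. I did not look closely at the beaker, microplate and tip tray again at the end, but the arm never went near the beaker or microplate, or low over the bench behind the washer. No check failed or disagreed.

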